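Shut the beam port and snap its cover on

ROBOT

A 7-joint arm with a two-finger parallel gripper is mounted at the origin on the work surface. World frame = base frame: x ahead of the robot, y to its left, z up, the work surface at z = 0. Lengths are in mm, angles in rad, forces in N, time in s.
With the tool pointing down it reaches from about 400 to 875 mm from the base axis. Payload 4.4 kg.
Tool frame: the origin (TCP) lies at the very end of the fingers, on their centre line; the grasp point (between the pads) lies 19 mm behind it; y points along the fingers, x is the direction in which the jaws open and shut, and the axes are right-handed (so a half turn about y gives the same grasp; the last joint's range is limited). The gripper opens to 85 mm and grips with 20 to 120 N. Pads are 22 mm wide; open, the fingers measure 114 mm over their backs; the gripper's body (76 mm by 85 mm) begins 54 mm behind the grasp point. The pads swing forward as they close: fully open they stand 13 mm farther back than shut.
Start: joints at [1.273, 0.628, 0.038, 1.517, -0.027, 0.996, -0.02], TCP at [149.352, -632.623, 208.813] pointing down, gripper open.
Joint ranges: [-3.06, 3.06], [-0.37, 2.12], [-1.25, 1.32], [0.18, 2.47], [-1.1, 4.24], [0.23, 1.98], [-2.94, 2.94]. Speed limits (rad/s): [2.57, 2.57, 3.14, 3.14, 3.14, 3.14, 3.14].

INTERFACE

Orientations are given as [roll, pitch, yaw] about the fixed x, y, z axes, in that order (R = Rz(yaw) Ry(pitch) Rx(roll)).
In Python, from cell import ctrl, get_image, nets gives the robot as it stands. The module is installed in compiled form; this text tells all that it offers.
- The arm moves only by the tool step_arm, never from a script. Its argument "moves" is text: rows parted by semicolons, each of 7 numbers parted by spaces: the shift along the tool's x, y, z normalised to -1 to 1, where 1 is 0.05 m, then the turn, a rotation vector about the tool's x, y, z normalised to -1 to 1, where 1 is 0.12 rad, then the opening, from 0 (shut) to 1 (fully open). A call has 1 to 20 rows; each row shifts and turns the commanded pose from where the row before left it, along the tool's axes as they then stand; what a row does not reach is not made up. A row lasts 1/10 s, in which the tool goes at most 50 mm and 8.59 degrees, less where a joint would pass 70% of its speed; a pose out of reach is approached as far as the arm can. A call with a number of a shift or a turn outside -1 to 1 is refused whole. A call with a gripper value outside its range is refused whole. The fingers move at their own pace and stop on an object; the grip force is fixed at half the most. Time passes only in rows, so rows that do not move let the fingers close. It gives the time, the measured TCP pose, the force and the opening at its end, in the units of the state.
- ctrl.read_state(): the state, without advancing time (a new reading comes with each control period).
- get_image(name): name is "scene" or "side" or "wrist"; returns a dict with "color" (480x640x3 uint8, blue, green, red), "vertical_fov" (degrees; the focal length in pixels is half the picture's height over the tangent of half this angle, whatever the lens; pixels are square), "cx", "cy" (the principal point, pixels), "k1" (the pictures are not rectified: a ray, as slopes to the right and down, at radius r is drawn at 1 + k1 r^2 times it, then the intrinsics apply), "R" (3x3) and "t" (3): a world point X has camera coordinates R X + t; the wrist camera has in their place "T_tool_cam" (4x4, takes a point from camera to tool coordinates, whose origin is the TCP and whose axes are the tool frame's). Camera axes: x right, y down, z forward; pixel columns grow to the right and rows downward; lengths in mm; the calibration is good to about 2 mm. A picture is of the moment at which its call begins: read the wrist's pose just before it. There is no depth.
- ctrl.finish_job(): hands the job in, once; it reports no verdict.
Trained networks look in a picture, given as the dict that the camera call returned (one of the last four; its "shot" number tells which), for a name from the list of things; names that differ only in an ending like _2 or _b are one class to them, and where a whole thing is asked for, a point or a joint stands for the part that bears it (a point fixed in the world has none). Each returns a list of dicts, best first, with "conf" (0 to 1); they miss things now and then, are a little off and sometimes report something else, mostly with a low value. They report only what shows in the picture. A call takes as long as a camera call.
- nets.find_in(picture, target): "position" ([x, y, z] in mm, in world coordinates, good to about 4 mm: the middle of the surface that is visible of it).
- nets.cut_out(picture, target): "pixels" (480x640 bool, what is visible of it).
- nets.place_of(picture, target): "position" ([x, y, z] in mm, in world coordinates, good to about 4 mm: a listed point, or the origin of a listed thing).
The state is a dict: "clock": time; "qpos": joint angles; "qd": joint speeds; "tau": joint torques, N m; "eef_pos": TCP position; "tool_rot": TCP orientation; "force": force on the tool from outside, world axes, zero at the start; "torque": the same for the moment, N m; "width": finger opening in mm.
Only numpy, scipy, OpenCV 4.12 (cv2) and the standard library are available. Lean on these libraries where they do the work, as an engineer would, in place of code of your own. Each camera call takes 0.05 s, during which the arm holds its last target.

TASK

On the black beam port unit, slide the orange shutter grip all the way to its end stop beside the red mark, so that its tab is clear of the port. Then pick up the loose blue cover, fit it over the grey port boss and press it down until it snaps past the catches, and finish while still holding it pressed firmly down against its springy seat (do not let go). Leave the other things on the table where they are.

Things in the scene. Friction and masses are not known exactly. Their poses are not given: they have to be found in the camera images.
- port (a point): centre of the grey port boss, at the level of the unit's flat black top, 30 mm above the table. Unit: fixed black slab 200 x 180 x 30 mm; its axes: x roughly away from the robot, y to the left, z up (turned with the unit); slab centre at x = -30 mm from here. Boss 56 (x) by 70 mm (y), 21 mm high, edges rounded 4 mm. A white sprung seat plate, 44 x 58 mm, stands on it
- catch (a point): tip of the rounded steel spring catch in the middle of the boss's +y face, 16 mm above the port point; it sticks out 5 mm. Another is opposite, on the -y face. The cover meets them when its centre is about 47 mm above the port point; it takes a push of about 8 to 15 N, most at 42 to 45 mm; below 41 mm the force suddenly falls
- seat_pad (a joint): how far (m) the white sprung seat plate on the boss is pressed down: 0 free, 0.005 hard down; spring 4 N per mm. The snapped cover meets the plate when its centre is 35.5 mm above the port point; hard down it is at 30.5 mm
- shutter (a joint): position (m) of the orange shutter slide: 0 at the green mark (open), 0.080 at its end stop beside the red mark (shut); grows towards the unit's +y. It stays where it is left and takes 2 to 3 N to move. While it is open its tab lies under the cover's wall and keeps the cover from going down; shut, the tab is 11 mm clear of the cover
- slide_grip (a point): a point 22 mm above the unit's black top in the orange slide grip, 52 mm above the table: an upright block 16 (x) by 14 mm (y), 34 to 64 mm above the table. It runs along the unit's y, 95 mm nearer the robot (unit's -x) than the port. Its flat tab (12 mm wide, top 46 mm above the table) runs from it towards the boss. Pinch it across y, or push it
- cover_mid (a point): centre of the loose blue cover, 27.5 mm above its underside (height 55 mm, 60 to 120 g). A cap open underneath, 67 (x) by 86 mm (y) outside, 61 x 80 mm inside; walls 18 mm deep with a 2.5 mm bead inside the foot of each y wall. It fits the boss either way round with its x along the unit's x; sideways play about 2.5 mm
- cover_rib (a point): point on the cover's upright rib, 18 mm above the cover's centre and 10 mm below the rib's top: a good place to grip. The rib is 44 mm long (cover's x), 14 mm thick (y) and stands 32 mm above the cover's top plate, whose upper face is 22 mm below this point
- samplebox: closed white plastic sample box with a pale lid, 102 x 82 x 30 mm; origin under its centre. Bystander; it may lie on the left or on the right of the unit
- lenstube: black upright lens tube, 38 mm across, 50 mm high; origin under its centre. Bystander
- post: steel rod in a black foot (50 x 36 mm), 130 mm high; origin under the foot. Bystander
- post2: steel rod in a black foot (50 x 36 mm), 110 mm high; origin under the foot. Bystander
- lensmount: round black lens holder with a green glass on a short foot, 107 mm high; origin under the foot. Bystander
- driver: screwdriver with a yellow handle lying on the table; its origin is under its middle. Bystander

How it is judged (in metres and radians):
On the way, in this order (a step that is already met when the one before it is completed fails the run):
1. the shutter slide is at its end stop beside the red mark (value of joint shutter above 0.076 m), for 0.2 s.
2. the cover has snapped onto the port boss (z of cover_mid in the frame of port between 0.024 and 0.0372 m and horizontal distance between cover_mid and port below 0.005 m and angle between the z axis of cover_mid and the z axis of port, either way round below 0.07 rad), for 0.2 s.
At the end, for the whole second after the job is handed in: The shutter is within 4 mm of its end stop; the cover sits level (0.07 rad) and centred (5 mm) on the boss, snapped below the catches; and the fingers still press it, the sprung seat pushed down by more than 1 mm (4 N) (all of step 2 and value of joint shutter above 0.076 m and value of joint seat_pad above 0.001 m and contact force between the fingers and cover above 2 N); the arm keeps its last pose, push and grip.
It fails at once if another thing on the table was pushed away by more than 30 mm (distance of any of samplebox, lenstube, post, post2, lensmount, driver from where it was at the start of the episode above 0.03 m).
It fails at once if a standing post or the lens mount was tipped over (angle between any of post, post2, lensmount, lenstube's own z axis and vertical above 0.5 rad).
It also fails if it takes over 64 s, if anything falls off the work surface, if the arm or the gripper's body presses on something with over 40 N, if the wrist force passes 120 N, or if a joint passes its speed limit or range.

## Working session

There is one attempt and no reset: what is moved stays moved. The work goes in short steps, Python scripts to look and compute and a tool call to move; the robot and the scene stay as the last step left them, time stands still between calls to the robot, and variables do not carry over. Pictures are saved under pics/ and viewed, and the job is handed in when it is done.

Besides the shell and the picture viewer there is one more tool, called as a command line: name --argument value ..., lists and objects as JSON in quotes. step_arm: Moves the arm, as the interface text tells. Scaled input: -1 to 1 covers 0.05 m each way for a shift and 0.12 rad each way for a turn. Its arguments: {"type":"object","properties":{"moves":{"type":"string"}},"required":["moves"]}

```bash
mkdir -p pics; ls
python3 - <<'E'
from cell import ctrl,get_image,nets
import cv2
print(ctrl.read_state())
for n in ["scene","side","wrist"]:
    p=get_image(n); cv2.imwrite(f"pics/{n}0.png",p["color"])
    print(n,{k:v for k,v in p.items() if k!="color"})
    for t in ["port","catch","slide_grip","cover_mid","cover_rib","samplebox","lenstube","post","post2","lensmount","driver"]:
        r=nets.place_of(p,t)
        print(t,[(x["position"],round(x["conf"],2)) for x in r[:3]])
E
```

```text
pics
{'clock': 0.0, 'qpos': array([ 1.27319983,  0.62935267,  0.0384367 ,  1.51838436, -0.02701407,
        0.99627902, -0.01999716]), 'qd': array([ 0.0021741 ,  0.00110852, -0.00150842,  0.00016855,  0.00011836,
       -0.00170409, -0.00063176]), 'tau': array([ 5.31376863e-04, -5.63404298e+01,  1.22627847e+00, -1.93446511e+01,
        1.10204582e-02,  1.03739515e-02,  5.75221918e-06]), 'eef_pos': array([ 149.20245712, -631.95425013,  207.87955346]), 'tool_rot': array([-1.57080721,  0.00190564, -1.33900077]), 'force': array([ 0.20508555, -0.47418024, -0.06962249]), 'torque': array([-0.01683562, -0.00208663,  0.01341688]), 'width': 85.63092302496563}
scene {'vertical_fov': 49.915017109263694, 'cx': 323.23249379933713, 'cy': 237.0352540051368, 'k1': -0.11042176708766002, 'R': array([[ 0.8448341 ,  0.53471119,  0.01841985],
       [ 0.35524057, -0.53486465, -0.76663156],
       [-0.40007435,  0.65421996, -0.641823  ]]), 't': array([-478.62315451, -161.08636443, 1692.1991414 ]), 'shot': 1}
port [([544.6, 12.5, 27.5], 0.92)]
catch [([545.2, 55.5, 46.8], 0.69)]
slide_grip [([470.1, -293.5,
[... 1384 characters left out ...]
.4, 0.4], 0.43)]
lensmount [([773.0, 37.8, 0.4], 0.53)]
driver [([403.1, -478.0, -0.4], 0.77)]
wrist {'vertical_fov': 71.6336095464352, 'cx': 320.9789598587552, 'cy': 242.9147118504605, 'k1': 0.0053551892485367, 'T_tool_cam': array([[ 9.99999695e-01,  7.00468636e-04, -3.44258890e-04,
         8.77551415e-01],
       [ 5.32016642e-04, -2.89020187e-01,  9.57322855e-01,
        -1.65390935e+02],
       [ 5.71076865e-04, -9.57322746e-01, -2.89020472e-01,
         7.39587899e+01],
       [ 0.00000000e+00,  0.00000000e+00,  0.00000000e+00,
         1.00000000e+00]]), 'shot': 3}
port []
catch []
slide_grip []
cover_mid []
cover_rib []
samplebox []
lenstube []
post []
post2 []
lensmount []
driver []
```

View pics/scene0.png

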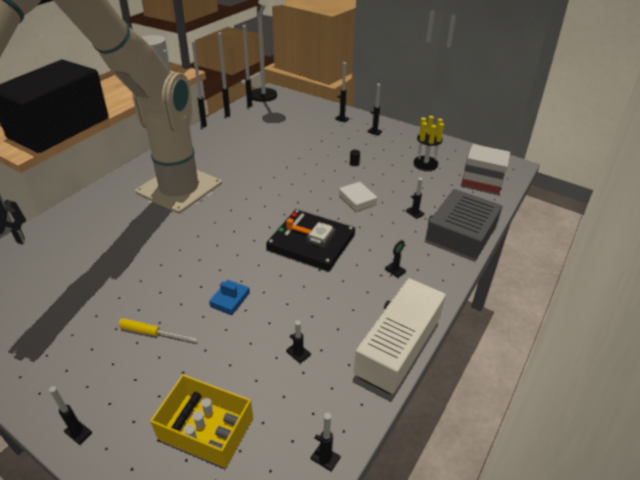

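View pics/side0.png

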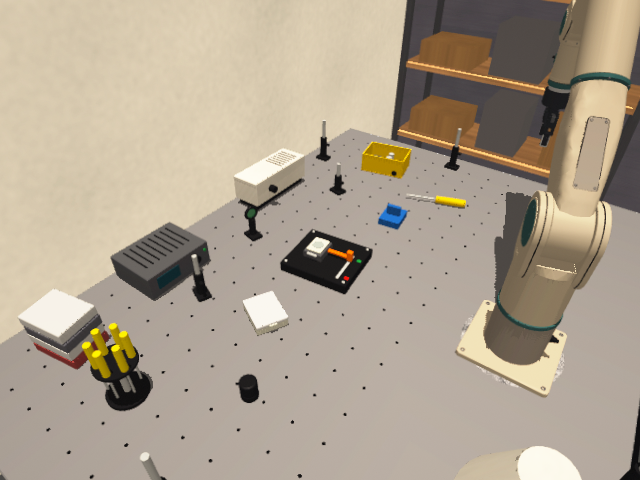

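View pics/wrist0.png

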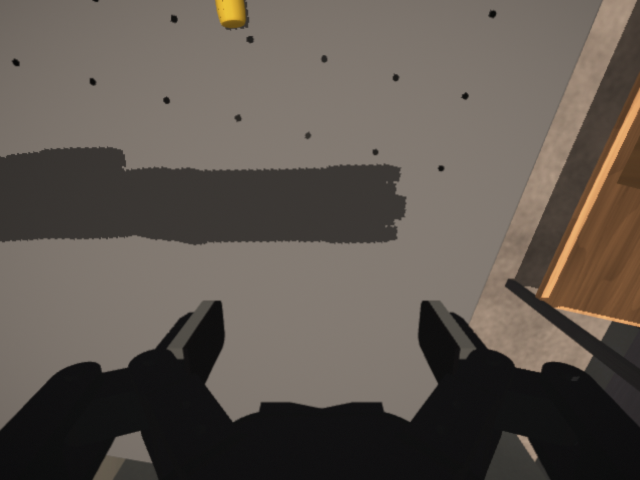

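Scene picture: the unit is at about (310,238) with its orange grip near the green and red marks on the left, and the blue cover is at (230,296). The side picture agrees with this. I'll move closer to get a better view.

step_arm --moves "-0.4 -0.08 0.4 0 0 0 1;-0.4 -0.08 0.4 0 0 0 1;-0.4 -0.08 0.4 0 0 0 1;-0.4 -0.08 0.4 0 0 0 1;-0.4 -0.08 0.4 0 0 0 1;-0.4 -0.08 0.4 0 0 0 1;-0.4 -0.08 0.4 0 0 0 1;-0.4 -0.08 0.4 0 0 0 1;-0.4 -0.08 0.4 0 0 0 1;-0.4 -0.08 0.4 0 0 0 1;-0.4 -0.08 0.4 0 0 0 1;-0.4 -0.08 0.4 0 0 0 1;-0.4 -0.08 0.4 0 0 0 1;-0.4 -0.08 0.4 0 0 0 1;-0.4 -0.08 0.4 0 0 0 1;-0.4 -0.08 0.4 0 0 0 1;0 0 0 0 0.6 0 1;0 0 0 0 0.6 0 1;0 0 0 0 0.6 0 1;0 0 0 0 0 0 1"

```text
clock: 3.8
eef_pos: [387.4, -247.7, 273.0]
tool_rot: [-1.57, -0.0, -1.555]
force: [0.5, -0.2, -0.3]
width: 85.3
```

```bash
cat > h.py <<'E'
from cell import ctrl,get_image,nets
import cv2,numpy as np
from scipy.spatial.transform import Rotation as Ro
def pose(s): return Ro.from_euler("xyz",s["tool_rot"]).as_matrix(),np.array(s["eef_pos"])
def shot(n,f=None):
    s=ctrl.read_state(); p=get_image(n)
    if f: cv2.imwrite(f"pics/{f}.png",p["color"])
    if n=="wrist":
        R,t=pose(s); T=p["T_tool_cam"]; Rc=R@T[:3,:3]; c=R@T[:3,3]+t
    else: Rc=p["R"].T; c=-Rc@p["t"]
    return p,Rc,c
def foc(p): return 240/np.tan(np.radians(p["vertical_fov"])/2)
def proj(p,Rc,c,X):
    d=(np.atleast_2d(X)-c)@Rc; s=d[:,:2]/d[:,2:]; r2=(s**2).sum(1,keepdims=True)
    return s*(1+p["k1"]*r2)*foc(p)+[p["cx"],p["cy"]]
def onz(p,Rc,c,uv,z):
    a=(np.atleast_2d(uv)-[p["cx"],p["cy"]])/foc(p); s=a.copy()
    for _ in range(20): s=a/(1+p["k1"]*(s**2).sum(1,keepdims=True))
    d=np.c_[s,np.ones(len(s))]@Rc.T
    return c+d*((z-c[2])/d[:,2:])
def show():
    s=ctrl.read_state(); print("clk",round(s["clock"],2),"pos",s["eef_pos"].round(1),"rot",s["tool_rot"].round(4),"F",s["force"].round(1),"w",round(s["width"],1))
E
python3 - <<'E'
from h import *
show()
p,Rc,c=shot("wrist","w1")
for t in ["port","catch","slide_grip","cover_mid","cover_rib"]:
    print(t,[(np.round(x["position"],1),round(x["conf"],2)) for x in nets.place_of(p,t)[:3]])
E
```

```text
clk 3.8 pos [ 387.4 -247.7  273. ] rot [-1.5705e+00 -3.0000e-04 -1.5551e+00] F [ 0.5 -0.2 -0.3] w 85.3
port [(array([547.2,  15.1,  29.1]), 0.72)]
catch [(array([545.4,  51.1,  46.7]), 0.79)]
slide_grip [(array([451.9,  -4.9,  49.6]), 0.82), (array([ 3.985e+02, -4.782e+02, -4.000e-01]), 0.51)]
cover_mid [(array([ 472.2, -292.7,   27. ]), 0.65)]
cover_rib [(array([ 472.3, -293. ,   47.8]), 0.59)]
```

View pics/w1.png

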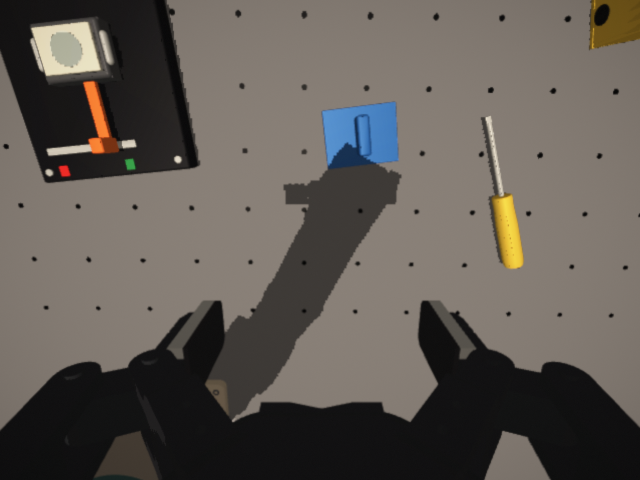

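Run:
```python
from h import *
show()
p,Rc,c=shot("wrist")
print("cam",c.round(1))
hsv=cv2.cvtColor(p["color"],cv2.COLOR_BGR2HSV)
big=cv2.resize(p["color"][80:190,290:430],None,fx=5,fy=5,interpolation=cv2.INTER_CUBIC); cv2.imwrite("pics/w1c.png",big)
big=cv2.resize(p["color"][0:200,0:210],None,fx=3,fy=3,interpolation=cv2.INTER_CUBIC); cv2.imwrite("pics/w1u.png",big)
m=nets.cut_out(p,"cover_mid")[0]["pixels"]
v,u=np.nonzero(m); P=onz(p,Rc,c,np.c_[u,v],23.5)[:,:2]
print(cv2.minAreaRect(P.astype(np.float32)))
# slab screws/edge
P=onz(p,Rc,c,[[49,173],[178,160]],30); print(P,np.arctan2(P[0,1]-P[1,1],P[0,0]-P[1,0])-np.pi/2)
```

```text
clk 4.1 pos [ 387.3 -247.7  272.8] rot [-1.5707 -0.     -1.5545] F [-1.6  0.1  0.4] w 85.3
cam [ 461.4 -247.3  438.2]
((470.0640563964844, -293.8301696777344), (66.85352325439453, 87.05987548828125), 7.3042426109313965)
[[420.34387754  79.17640358  30.        ]
 [438.40741329 -77.12860419  30.        ]] 0.1150555477421189
```

View pics/w1c.png

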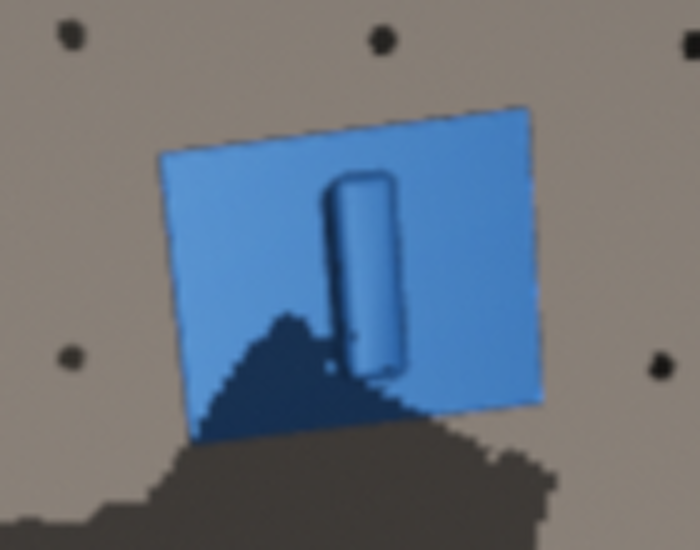

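step_arm --moves "-0.7 0 0.25 0 0 0 1;-0.7 0 0.25 0 0 0 1;-0.7 0 0.25 0 0 0 1;-0.7 0 0.25 0 0 0 1;-0.7 0 0.25 0 0 0 1;-0.7 0 0.25 0 0 0 1;-0.7 0 0.25 0 0 0 1;0 0 0 0 0 0 1;0 0 0 0 0 0 1"

```text
clock: 5.1
eef_pos: [470.9, -0.8, 272.7]
tool_rot: [-1.571, -0.0, -1.553]
force: [-0.4, -0.9, -0.3]
width: 85.4
```

Run:
```python
from h import *
show()
p,Rc,c=shot("wrist","w2")
print("cam",c.round(1))
for t in ["port","catch","slide_grip"]:
    print(t,[(np.round(x["position"],1),round(x["conf"],2)) for x in nets.place_of(p,t)[:3]])
```

```text
clk 5.1 pos [470.9  -0.8 272.7] rot [-1.5712e+00 -2.0000e-04 -1.5527e+00] F [-0.4 -0.9 -0.3] w 85.4
cam [ 5.451e+02 -2.000e-01  4.380e+02]
port [(array([547. ,  16.1,  33.5]), 0.95)]
catch [(array([544.2,  53. ,  48.1]), 0.91)]
slide_grip [(array([452.9,  -4.9,  49.4]), 0.6)]
```

View pics/w2.png

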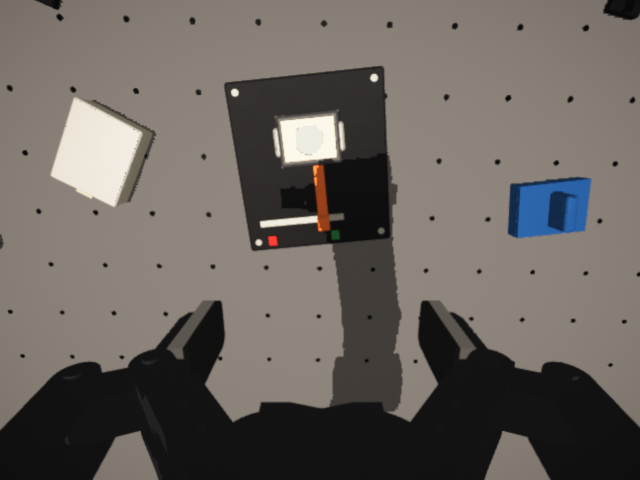

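Run:
```python
from h import *
p,Rc,c=shot("wrist")
big=cv2.resize(p["color"][60:260,210:410],None,fx=3,fy=3,interpolation=cv2.INTER_CUBIC); cv2.imwrite("pics/w2u.png",big)
g=p["color"].min(2)
S=[]
for u,v in [(235,93),(374,77),(259,242),(381,231)]:
    w=g[v-7:v+8,u-7:u+8].astype(float); w=np.clip(w-100,0,None); yy,xx=np.mgrid[v-7:v+8,u-7:u+8]
    S.append(((w*xx).sum()/w.sum(),(w*yy).sum()/w.sum()))
S=np.array(S);print(S)
P=onz(p,Rc,c,S,30)[:,:2];print(P.round(1))
ctr=P.mean(0);print("ctr",ctr)
for a,b in [(1,0),(3,2)]:
    d=P[b]-P[a]; print("y edge",np.hypot(*d),np.arctan2(-d[0],d[1]))
for a,b in [(2,0),(3,1)]:
    d=P[b]-P[a]; print("x edge",np.hypot(*d),np.arctan2(d[1],d[0]))
m=nets.cut_out(p,"port")
for r in m[:1]:
    v,u=np.nonzero(r["pixels"]);Q=onz(p,Rc,c,np.c_[u,v],51)[:,:2];print("port mask rect",cv2.minAreaRect(Q.astype(np.float32)))
print("catches",onz(p,Rc,c,[[276,142],[343,136]],46))
m=((g>150)&(p["color"][:,:,2]>180)).astype(np.uint8); m[:100]=0;m[175:]=0;m[:,:279]=0;m[:,341:]=0
v,u=np.nonzero(m);Q=onz(p,Rc,c,np.c_[u,v],56)[:,:2];print("seat rect",cv2.minAreaRect(Q.astype(np.float32)))
hsv=cv2.cvtColor(p["color"],cv2.COLOR_BGR2HSV)
```

```text
[[232.12191552  92.30949394]
 [371.22128003  76.77670099]
 [256.91171477 242.04957555]
 [         nan          nan]]
[[597.2  98.3]
 [615.3 -57.4]
 [421.4  77.9]
 [  nan   nan]]
ctr [nan nan]
y edge 156.79211822002705 0.1154723092336651
y edge nan nan
x edge 176.9807585653933 0.11595371185864208
x edge nan nan
port mask rect ((520.1722412109375, 9.803604125976562), (190.141357421875, 171.66964721679688), 6.595071792602539)
catches [[544.41025945  48.24695277  46.        ]
 [551.90914888 -27.09848798  46.        ]]
seat rect ((548.6434326171875, 9.332149505615234), (44.4854736328125, 67.26124572753906), 6.698594570159912)<stdin>:8: RuntimeWarning: invalid value encountered in scalar divide
```

View pics/w2u.png

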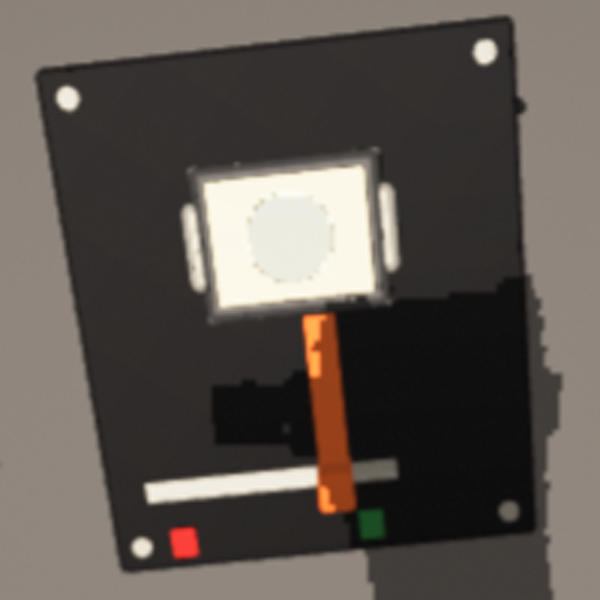

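Run:
```python
from h import *
p,Rc,c=shot("wrist")
def f(L,z): return onz(p,Rc,c,np.array(L)/3+[210,60],z)[:,:2]
P=f([[67,98],[485,51],[142,547],[508,511]],30); C=P.mean(0)
print(P.round(1),C)
a=.1155; U=np.array([[np.cos(a),-np.sin(a)],[np.sin(a),np.cos(a)]])
port=C+U@[30,0]; print("port",port)
t=lambda X:((X-port)@U).round(1)
print("seat",f([[204,183],[365,165],[376,290],[215,308]],56).mean(0),t(f([[204,183],[365,165],[376,290],[215,308]],56)))
print("catch",t(f([[183,248],[399,228]],46)))
print("grip",f([[338,488]],64),t(f([[338,488],[320,490],[355,487]],64)))
print("red,green",t(f([[185,543],[371,523]],30)),"slot",t(f([[146,492],[398,470]],30)))
```

```text
[[597.   98.6]
 [615.2 -57.5]
 [421.1  77.7]
 [439.3 -77.6]] [518.13908077  10.32224704]
port [547.93919938  13.77954818]
seat [547.96190136  13.70947248] [[ 21.8  28.6]
 [ 22.  -29.7]
 [-21.6 -29.8]
 [-22.   30.6]]
catch [[  0.5  40.8]
 [ -0.6 -40.7]]
grip [[456.23913747  -5.29238993]] [[-93.3  -8.4]
 [-93.4  -1.4]
 [-93.6 -14.9]]
red,green [[-118.7   59.6]
 [-117.9  -20.1]] slot [[-94.9  72.7]
 [-96.2 -33.4]]
```

step_arm --moves "0 0 0 0 -0.8 0 1;0.06 0.5 -0.34 0 0 0 1;0 0.6 0 0 0 0 1;0 0.6 0 0 0 0 1;0 0.6 0 0 0 0 1;0 0.6 0 0 0 0 1;0 0.6 0 0 0 0 1;0 0.6 0 0 0 0 1;0 0 0 0 0 0 1;0 0 0 0 0 0 1"

```text
clock: 6.45
eef_pos: [454.3, -6.4, 68.0]
tool_rot: [-1.572, -0.0, -1.459]
force: [-0.2, -0.1, -0.1]
width: 85.6
```

Run:
```python
from h import *
show()
p,Rc,c=shot("wrist","w3")
a=.1155; U=np.array([[np.cos(a),-np.sin(a)],[np.sin(a),np.cos(a)]]);R,t=pose(ctrl.read_state())
print("TCP in unit",(t[:2]-[547.95,13.75])@U)
```

```text
clk 6.45 pos [454.3  -6.4  68. ] rot [-1.5716 -0.     -1.4594] F [-0.2 -0.1 -0.1] w 85.6
TCP in unit [-94.57425352  -9.24308218]
```

View pics/w3.png

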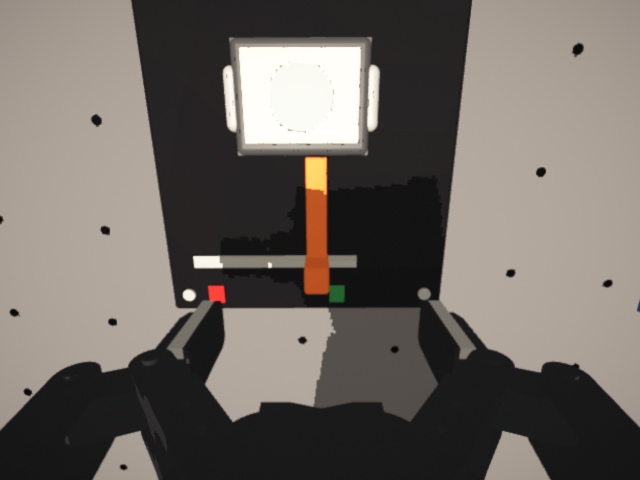

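The grip is at (317,278), centred between the fingers, and the unit looks square to the tool. I'll descend and pinch it.

step_arm --moves "0 0.3 0 0 0 0 1;0 0.3 0 0 0 0 1;0 0 0 0 0 0 0;0 0 0 0 0 0 0;0 0 0 0 0 0 0;0 0 0 0 0 0 0;0 0 0 0 0 0 0;0 0 0 0 0 0 0;0 0 0 0 0 0 0;0 0 0 0 0 0 0"

```text
clock: 7.5
eef_pos: [454.9, -6.0, 38.6]
tool_rot: [-1.569, -0.0, -1.459]
force: [-0.7, -0.2, 7.6]
width: 10.1
```

Run:
```python
from h import *
show()
p,Rc,c=shot("wrist","w4");show()
```

```text
clk 7.5 pos [454.9  -6.   38.6] rot [-1.5694 -0.     -1.4588] F [-0.7 -0.2  7.6] w 10.1
clk 7.55 pos [454.9  -6.   38.6] rot [-1.5694 -0.     -1.4588] F [-1.7  0.5  7.6] w 10.6
```

View pics/w4.png

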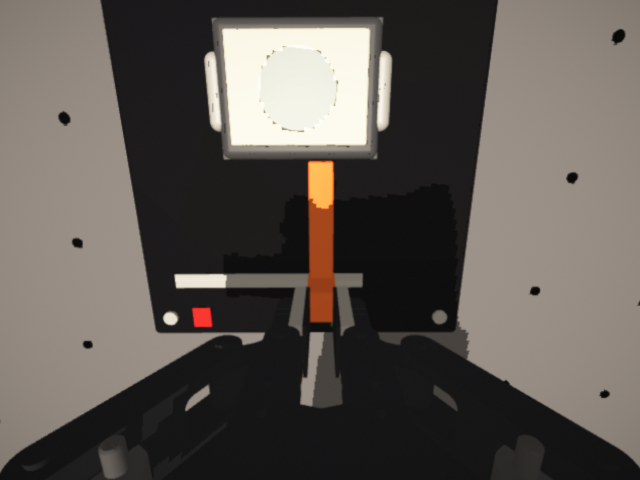

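step_arm --moves "-0.12 0 0 0 0 0 0;-0.12 0 0 0 0 0 0;-0.12 0 0 0 0 0 0;-0.12 0 0 0 0 0 0;-0.12 0 0 0 0 0 0;-0.12 0 0 0 0 0 0;-0.12 0 0 0 0 0 0;-0.12 0 0 0 0 0 0;-0.12 0 0 0 0 0 0;-0.12 0 0 0 0 0 0;-0.08 0 0 0 0 0 0;0 0 0 0 0 0 0"

```text
clock: 8.75
eef_pos: [447.5, 57.6, 38.6]
tool_rot: [-1.57, -0.0, -1.459]
force: [-1.1, 0.3, 7.4]
width: 10.3
```

step_arm --moves "-0.04 0 0 0 0 0 0;-0.04 0 0 0 0 0 0;0 0 0 0 0 0 0"

```text
clock: 9.05
eef_pos: [447.1, 61.0, 38.7]
tool_rot: [-1.57, -0.001, -1.459]
force: [-1.2, -1.0, 8.6]
width: 10.8
```

step_arm --moves "-0.04 0 0 0 0 0 0;-0.04 0 0 0 0 0 0;-0.04 0 0 0 0 0 0;0 0 0 0 0 0 0;0 0 0 0 0 0 0"

```text
clock: 9.55
eef_pos: [446.8, 63.3, 38.6]
tool_rot: [-1.57, -0.004, -1.463]
force: [0.3, -10.1, 8.3]
width: 10.4
```

Run:
```python
from h import *
show()
p,Rc,c=shot("wrist","w5");show()
```

```text
clk 9.55 pos [446.8  63.3  38.6] rot [-1.5703 -0.0042 -1.4631] F [  0.3 -10.1   8.3] w 10.4
clk 9.6 pos [446.8  63.3  38.6] rot [-1.5703 -0.0042 -1.463 ] F [  0.4 -10.7   7.2] w 10.7
```

View pics/w5.png

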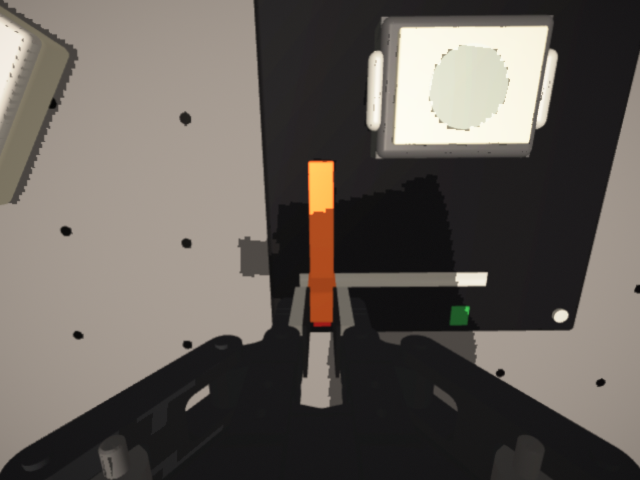

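The grip is at its stop: it is beside the red mark and the side force has risen to 10 N. I'll release it and rise.

step_arm --moves "0 0 0 0 0 0 0.5;0 0 0 0 0 0 0.5;0 0 0 0 0 0 0.5;0 0 0 0 0 0 0.5;0 -0.3 0 0 0 0 0.5;0 -0.6 0 0 0 0 0.5;0 -0.7 0 0 0 0 0.7;0 -0.7 0 0 0 0 0.7;0 -0.7 0 0 0 0 0.7;0 0 0 0 0 0 0.7;0 0 0 0 0 0 0.7"

```text
clock: 10.7
eef_pos: [446.3, 67.6, 188.3]
tool_rot: [-1.569, 0.0, -1.459]
force: [-0.0, 0.2, -0.2]
width: 59.8
```

Run:
```python
from h import *
show()
p,Rc,c=shot("wrist","w6")
print(c)
```

```text
clk 10.7 pos [446.3  67.6 188.3] rot [-1.5692e+00  2.0000e-04 -1.4586e+00] F [-0.   0.2 -0.2] w 59.8
[519.71532407  74.99428642 353.76477302]
```

View pics/w6.png

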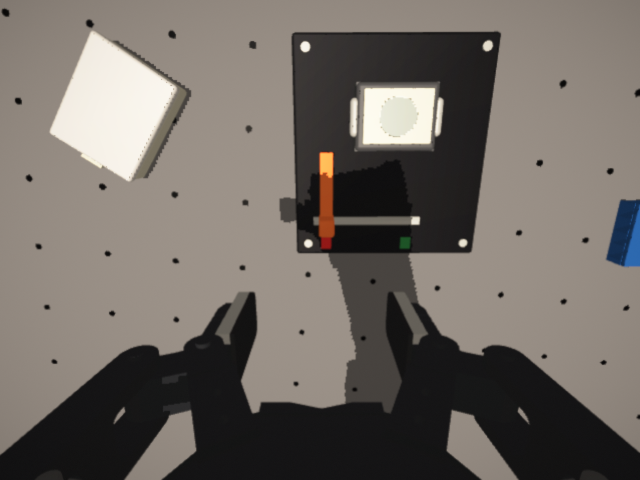

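Run:
```python
from h import *
p,Rc,c=shot("wrist")
P=onz(p,Rc,c,[[305.3,46.5],[488,45.5],[308.3,243.5],[463,243]],30)[:,:2];C=P.mean(0);a=.1155
U=np.array([[np.cos(a),-np.sin(a)],[np.sin(a),np.cos(a)]])
print(P.round(1),"port",C+U@[30,0])
for i,j in [(1,0),(3,2)]:
    d=P[j]-P[i];print(np.arctan2(-d[0],d[1]))
g=onz(p,Rc,c,[[327,222]],64)[:,:2];print("grip",(g-[547.95,13.75])@U)
```

```text
[[595.8  97.2]
 [613.9 -58.3]
 [420.1  76.7]
 [438.3 -78.9]] port [546.81777504  12.66304899]
0.1161329769770995
0.11623466185548702
grip [[-89.40150342  58.98541475]]
```

step_arm --moves "0.9 0 -0.04 0 0 0 1;0.9 0 -0.04 0 0 0 1;0.9 0 -0.04 0 0 0 1;0.9 0 -0.04 0 0 0 1;0.9 0 -0.04 0 0 0 1;0.9 0 -0.04 0 0 0 1;0.9 0 -0.04 0 0 0 1;0.9 0 -0.04 0 0 0 1;0 0 0 0 0 0 1;0 0 0 0 0 0 1;0 0 0 0 0 0 1"

```text
clock: 11.9
eef_pos: [469.9, -290.3, 186.5]
tool_rot: [-1.573, 0.003, -1.457]
force: [0.7, -0.3, -0.0]
width: 85.3
```

Run:
```python
from h import *
show()
p,Rc,c=shot("wrist","w7")
print(c)
big=cv2.resize(p["color"][130:290,220:420],None,fx=4,fy=4,interpolation=cv2.INTER_CUBIC); cv2.imwrite("pics/w7c.png",big[:600])
for t in ["cover_mid","cover_rib"]:
    print(t,[(np.round(x["position"],1),round(x["conf"],2)) for x in nets.place_of(p,t)[:3]])
```

```text
clk 11.9 pos [ 469.9 -290.3  186.5] rot [-1.5728  0.0026 -1.4574] F [ 0.7 -0.3 -0. ] w 85.3
[ 543.93210972 -283.12733075  351.75655682]
cover_mid [(array([ 474.8, -293.1,   26.7]), 0.89)]
cover_rib [(array([ 469.6, -292.9,   47.5]), 0.59)]
```

View pics/w7.png

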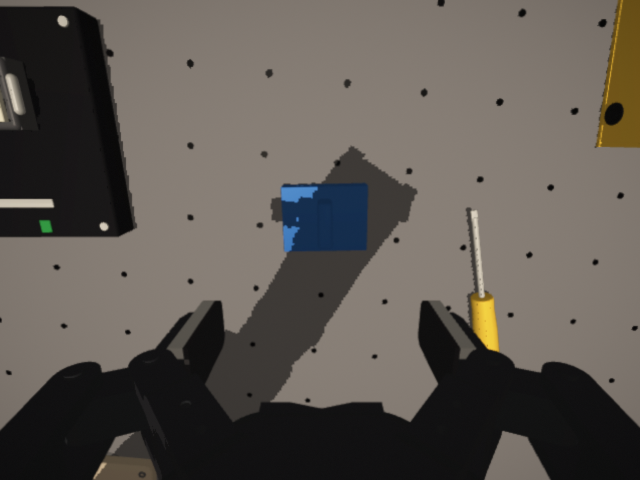

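View pics/w7c.png

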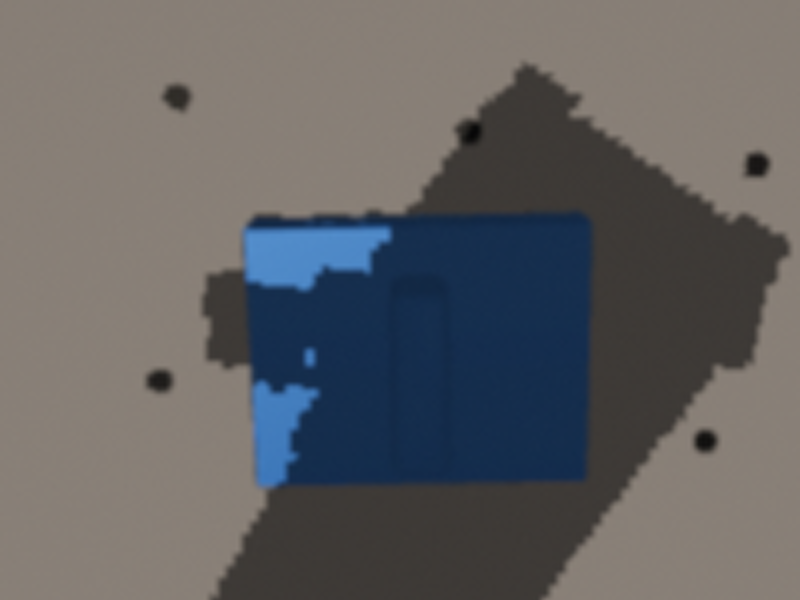

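Run:
```python
from h import *
p,Rc,c=shot("wrist")
m=nets.cut_out(p,"cover_mid")[0]["pixels"]
v,u=np.nonzero(m)
hsv=cv2.cvtColor(p["color"],cv2.COLOR_BGR2HSV); b=((hsv[...,0]>95)&(hsv[...,0]<125)&(hsv[...,1]>130)).astype(np.uint8)
b[:160]=0;b[290:]=0;b[:,:260]=0;b[:,400:]=0
for M in (m,b):
    v,u=np.nonzero(M); P=onz(p,Rc,c,np.c_[u,v],23.5)[:,:2]; print(M.sum(),cv2.minAreaRect(P.astype(np.float32)))
# predicted
from scipy.optimize import minimize
def pred(x,y,a):
    U=np.array([[np.cos(a),-np.sin(a)],[np.sin(a),np.cos(a)]])
    pts=[]
    for z in (0,23.5):
        q=np.array([[33.5,43],[33.5,-43],[-33.5,-43],[-33.5,43]])@U.T+[x,y]; pts+= [proj(p,Rc,c,np.c_[q,np.full(4,z)])]
    q=np.array([[22,7],[22,-7],[-22,-7],[-22,7]])@U.T+[x,y]
    pts+=[proj(p,Rc,c,np.c_[q,np.full(4,55)])]
    h=cv2.convexHull(np.vstack(pts).astype(np.float32))
    im=np.zeros((480*4,640*4),np.uint8); cv2.fillConvexPoly(im,np.round(h[:,0]*4+1.5).astype(np.int32),255)
    return cv2.resize(im,(640,480),interpolation=cv2.INTER_AREA)/255.
# b only if fully blue
f=lambda s:np.abs(pred(*s)-b).sum()
r=minimize(f,[470,-293,.12],method="Nelder-Mead",options=dict(initial_simplex=[[468,-291,.10],[474,-291,.12],[470,-297,.12],[470,-293,.16]]))
print(r.x,r.fun)
im=p["color"].copy(); cs,_=cv2.findContours((pred(*r.x)>.5).astype(np.uint8),0,1); cv2.drawContours(im,cs,-1,(0,0,255),1)
cv2.imwrite("pics/w7f.png",cv2.resize(im[150:290,240:420],None,fx=4,fy=4,interpolation=0))
```

```text
5729 ((471.6835632324219, -293.2444152832031), (70.22307586669922, 87.80671691894531), 6.616352558135986)
5535 ((471.1929931640625, -293.914794921875), (68.3441390991211, 84.87303924560547), 7.63768196105957)
[ 4.69465820e+02 -2.93871962e+02  1.31269893e-01] 221.38039215686274
```

View pics/w7f.png

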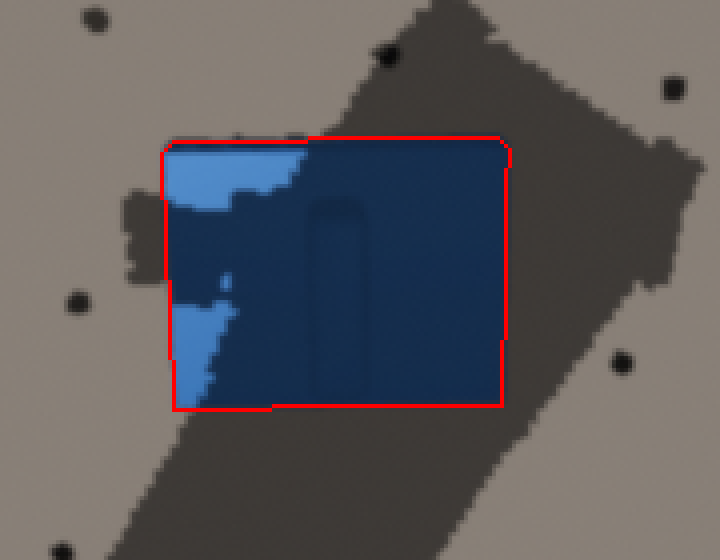

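step_arm --moves "0.07 0.4 -0.02 0 -0.1 0 1;0 0.6 0 0 0 0 1;0 0.6 0 0 0 0 1;0 0.6 0 0 0 0 1;0 0.5 0 0 0 0 1;0 0.3 0 0 0 0 1;0 0.17 0 0 0 0 1;0 0 0 0 0 0 1;0 0 0 0 0 0 1"

```text
clock: 13.05
eef_pos: [470.3, -295.9, 30.0]
tool_rot: [-1.57, -0.001, -1.447]
force: [-0.3, -0.1, 0.0]
width: 85.5
```

Run:
```python
from h import *
show()
p,Rc,c=shot("wrist","w8")
```

```text
clk 13.05 pos [ 470.3 -295.9   30. ] rot [-1.5699e+00 -6.0000e-04 -1.4467e+00] F [-0.3 -0.1  0. ] w 85.5
```

View pics/w8.png

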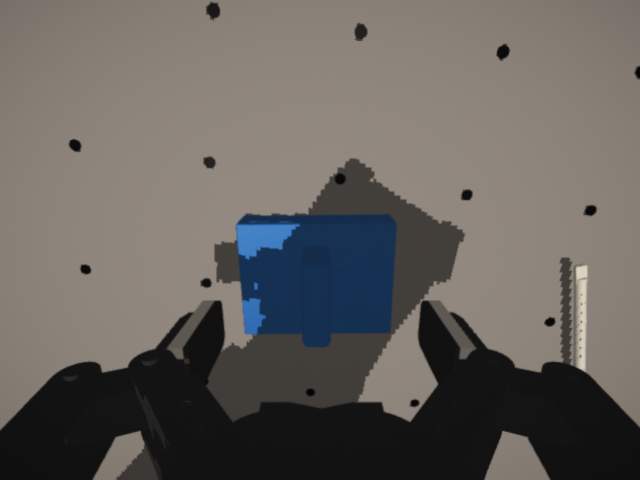

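step_arm --moves "-0.04 0.02 0 0 0 0 1;0 0 0 0 0 0 0.4;0 0 0 0 0 0 0;0 0 0 0 0 0 0;0 0 0 0 0 0 0;0 0 0 0 0 0 0;0 0 0 0 0 0 0;0 0 0 0 0 0 0;0 0 0 0 0 0 0"

```text
clock: 14.0
eef_pos: [469.6, -293.9, 28.5]
tool_rot: [-1.571, -0.0, -1.447]
force: [-0.3, -0.2, 4.1]
width: 11.4
```

step_arm --moves "0 -0.2 0 0 0 0 0;0 -0.4 0 0 0 0 0;0 -0.6 0 0 0 0 0;0 -0.6 0 0 0 0 0;0 -0.2 0 0 0 0 0;0 0 0 0 0 0 0;0 0 0 0 0 0 0"

```text
clock: 14.7
eef_pos: [468.8, -293.5, 127.6]
tool_rot: [-1.572, 0.001, -1.447]
force: [-0.5, -0.1, -1.0]
width: 11.6
```

Run:
```python
from h import *
show()
p,Rc,c=shot("wrist","w9")
b=cv2.resize(p["color"][180:380,200:440],None,fx=3,fy=3,interpolation=cv2.INTER_CUBIC); cv2.imwrite("pics/w9c.png",b[:600])
for n in ["scene","side"]:
    q=shot(n,n+"9")[0]
    print(n,[(np.round(x["position"],1),round(x["conf"],2)) for x in nets.place_of(q,"cover_mid")[:2]])
print("wrist",[(np.round(x["position"],1),round(x["conf"],2)) for x in nets.place_of(p,"cover_mid")[:2]])
```

```text
clk 14.7 pos [ 468.8 -293.5  127.6] rot [-1.5719e+00  8.0000e-04 -1.4470e+00] F [-0.5 -0.1 -1. ] w 11.6
scene [(array([ 469.9, -291.9,  129.7]), 0.59)]
side [(array([ 467.4, -294.2,  124. ]), 0.92), (array([443.7,  62.6,  50.5]), 0.75)]
wrist [(array([ 472. , -292.1,  124.1]), 0.55)]
```

View pics/w9.png

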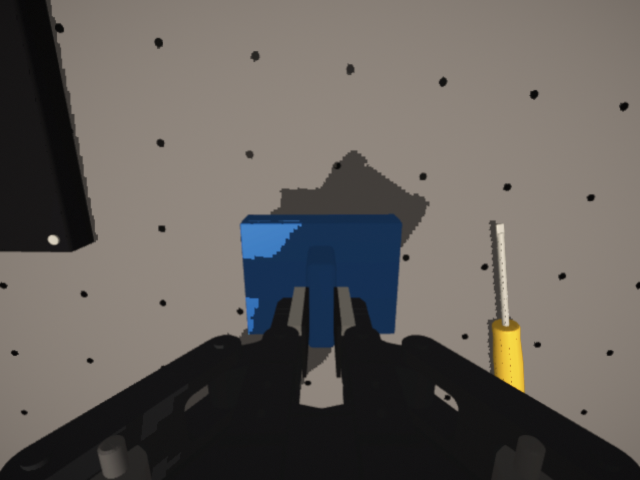

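View pics/w9c.png

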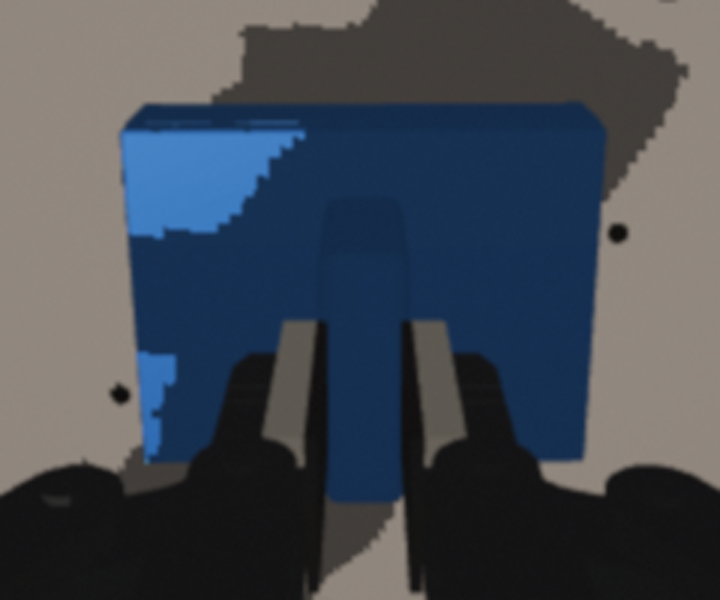

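Run:
```python
from h import *
s=ctrl.read_state();R,t=pose(s)
p,Rc,c=shot("wrist")
P=onz(p,Rc,c,np.array([[122,130],[605,130],[583,460],[147,460]])/3+[200,180],t[2]-5)
L=(P-t)@R; print(L.round(1),"centre tool",L.mean(0))
```

```text
[[-41.5   5.   33.3]
 [ 43.2   4.9  33.4]
 [ 43.5   5.  -32.4]
 [-41.2   5.1 -32.5]] centre tool [1.02375402 4.99832947 0.45041074]
```

step_arm --moves "-0.4 0 0.16 0 0.06 0 0;-0.74 0 0.29 0 0 0 0;-0.74 0 0.29 0 0 0 0;-0.74 0 0.29 0 0 0 0;-0.74 0 0.29 0 0 0 0;-0.74 0 0.29 0 0 0 0;-0.74 0 0.29 0 0 0 0;-0.74 0 0.29 0 0 0 0;-0.34 0 0.13 0 0 0 0;0 0.3 0 0 0 0 0;0 0 0 0 0 0 0;0 0 0 0 0 0 0"

```text
clock: 16.25
eef_pos: [549.6, 13.1, 113.0]
tool_rot: [-1.572, -0.0, -1.455]
force: [0.1, -0.4, -0.2]
width: 11.1
```

Run:
```python
from h import *
show()
p,Rc,c=shot("wrist","w10")
b=cv2.resize(p["color"][180:380,200:440],None,fx=3,fy=3,interpolation=cv2.INTER_CUBIC); cv2.imwrite("pics/w10c.png",b[:600])
for n in ["scene","side"]: shot(n,n+"10")
```

```text
clk 16.25 pos [549.6  13.1 113. ] rot [-1.5722e+00 -4.0000e-04 -1.4549e+00] F [ 0.1 -0.4 -0.2] w 11.1
```

View pics/w10.png

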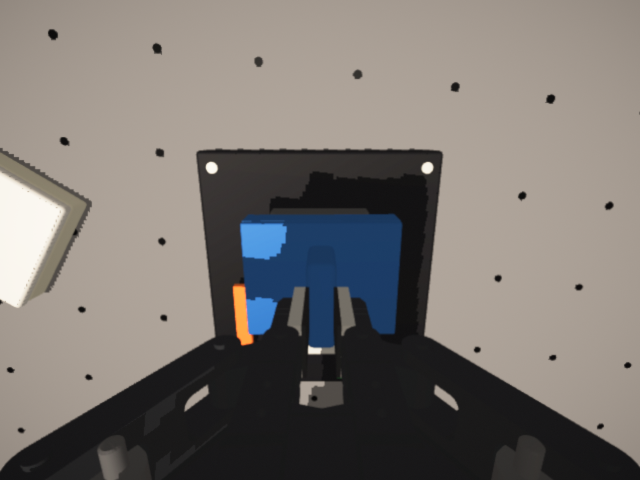

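View pics/side10.png

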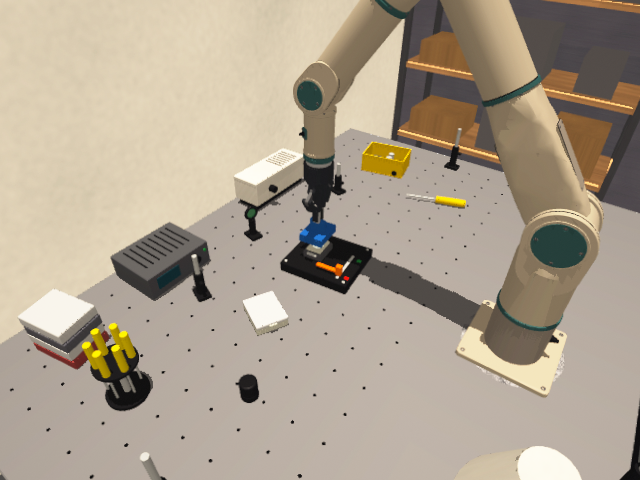

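```bash
cat > cmp.py <<'E'
from h import *
def cmp(scr,crn=None,k=3,o=(200,180)):
    s=ctrl.read_state();R,t=pose(s);p,Rc,c=shot("wrist")
    g=p["color"].min(2).astype(float);S=[]
    for u,v in scr:
        w=g[v-8:v+9,u-8:u+9]; w=np.clip(w-130,0,None); yy,xx=np.mgrid[v-8:v+9,u-8:u+9]; S.append(((w*xx).sum()/w.sum(),(w*yy).sum()/w.sum()))
    print("screws px",np.round(S,1))
    P=onz(p,Rc,c,S,30); L=(P-t)@R
    print("screws tool",L.round(1),"ang",np.arctan2(L[1,2]-L[0,2],L[1,0]-L[0,0]))
    m=L.mean(0); print("port in tool x,z:",m[0].round(2),(m[2]-58.5).round(2))
    if crn is not None:
        P=onz(p,Rc,c,np.array(crn)/k+o,t[2]-5);L=(P-t)@R;print(L.round(1),"cover tool",L.mean(0))
E
python3 - <<'E'
from cmp import *
cmp([(211,168),(427,168)])
E
```

```text
screws px [[211.2 168.5]
 [425.9 168.5]]
screws tool [[-79.7  83.8  55.7]
 [ 77.6  83.8  55.8]] ang 0.0004875741536346504
port in tool x,z: -1.07 -2.76
```

View pics/w10c.png

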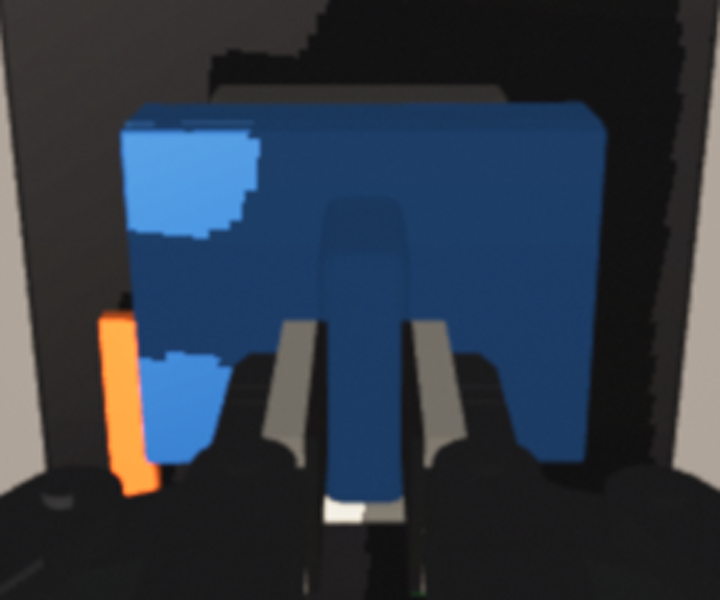

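step_arm --moves "-0.035 0.25 -0.06 0 0 0 0;0 0.25 0 0 0 0 0;0 0 0 0 0 0 0;0 0 0 0 0 0 0;0 0 0 0 0 0 0"

```text
clock: 16.95
eef_pos: [547.4, 15.0, 88.7]
tool_rot: [-1.57, -0.0, -1.454]
force: [-0.4, 0.6, -0.4]
width: 11.2
```

Run:
```python
from cmp import *
show()
p,Rc,c=shot("wrist","w11")
b=cv2.resize(p["color"][120:380,200:440],None,fx=2,fy=2,interpolation=cv2.INTER_CUBIC); cv2.imwrite("pics/w11c.png",p["color"])
q,_,_=shot("side"); cv2.imwrite("pics/side11c.png",cv2.resize(q["color"][180:300,260:400],None,fx=5,fy=5,interpolation=cv2.INTER_CUBIC))
```

```text
clk 16.95 pos [547.4  15.   88.7] rot [-1.5700e+00 -1.0000e-04 -1.4544e+00] F [-0.4  0.6 -0.4] w 11.2
```

View pics/w11c.png

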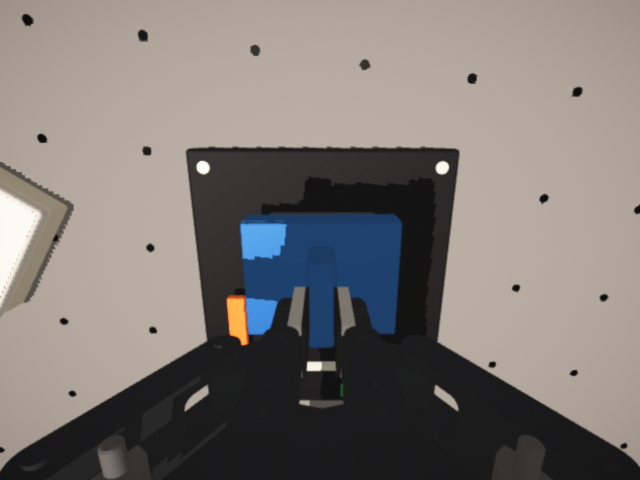

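View pics/side11c.png

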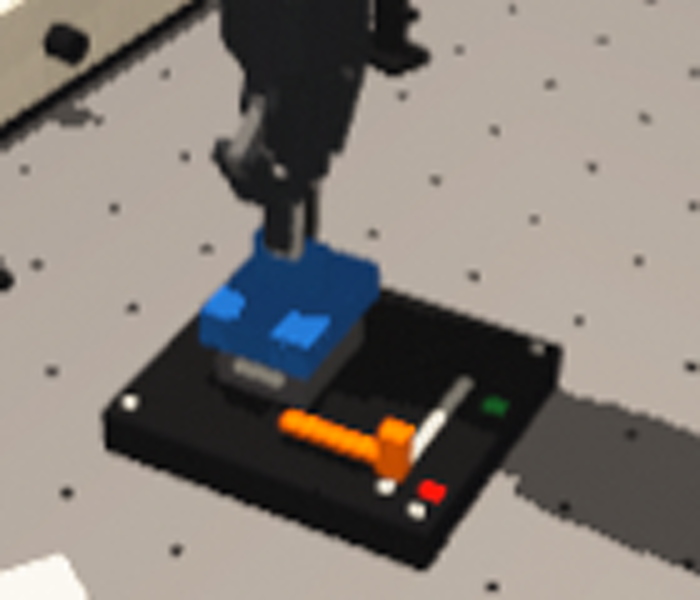

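Run:
```python
from cmp import *
cmp([(203,168),(442,168)])
p,Rc,c=shot("wrist"); cv2.imwrite("pics/w12c.png",cv2.resize(p["color"][180:380,200:440],None,fx=3,fy=3,interpolation=cv2.INTER_CUBIC))
```

```text
screws px [[202.8 167. ]
 [442.  167.3]]
screws tool [[-77.1  58.8  58.5]
 [ 80.4  58.8  58.4]] ang -0.0006862412749710157
port in tool x,z: 1.63 -0.04
```

View pics/w12c.png

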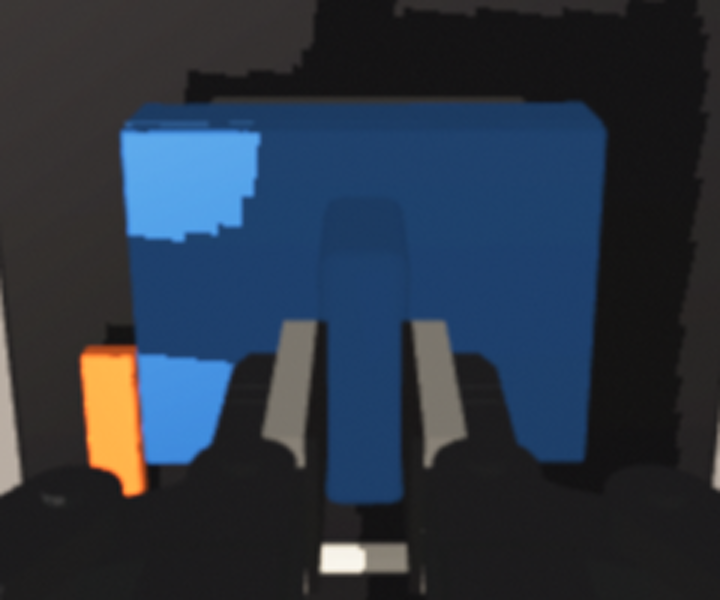

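step_arm --moves "0.01 0.1 -0.01 0 0 0 0;0 0.06 0 0 0 0 0;0 0 0 0 0 0 0;0 0 0 0 0 0 0"

```text
clock: 17.55
eef_pos: [546.4, 14.6, 80.1]
tool_rot: [-1.571, 0.0, -1.454]
force: [-0.5, 0.0, -0.8]
width: 11.2
```

step_arm --moves "0 0.05 0 0 0 0 0;0 0.05 0 0 0 0 0;0 0 0 0 0 0 0"

```text
clock: 17.85
eef_pos: [547.1, 14.5, 75.7]
tool_rot: [-1.57, -0.0, -1.454]
force: [-0.4, -0.6, 4.5]
width: 11.7
```

step_arm --moves "0 0.05 0 0 0 0 0;0 0.05 0 0 0 0 0;0 0 0 0 0 0 0"

```text
clock: 18.15
eef_pos: [547.3, 14.4, 70.5]
tool_rot: [-1.569, -0.0, -1.454]
force: [1.9, -0.2, -0.7]
width: 11.5
```

step_arm --moves "0 0.04 0 0 0 0 0;0 0.04 0 0 0 0 0;0 0 0 0 0 0 0"

```text
clock: 18.45
eef_pos: [546.2, 14.3, 66.0]
tool_rot: [-1.572, -0.0, -1.454]
force: [0.8, -1.2, 1.3]
width: 11.5
```

step_arm --moves "0 0.04 0 0 0 0 0;0 0.04 0 0 0 0 0;0 0 0 0 0 0 0;0 0 0 0 0 0 0;0 0 0 0 0 0 0"

```text
clock: 18.95
eef_pos: [546.4, 14.3, 63.4]
tool_rot: [-1.571, -0.0, -1.454]
force: [-2.8, -1.3, 10.4]
width: 11.3
```

Run:
```python
from cmp import *
show()
p,Rc,c=shot("wrist","w13")
q,_,_=shot("side"); cv2.imwrite("pics/side13c.png",cv2.resize(q["color"][180:300,260:400],None,fx=5,fy=5,interpolation=cv2.INTER_CUBIC))
for f in (p,q):
  print([(np.round(x["position"],1),round(x["conf"],2)) for x in nets.place_of(f,"cover_mid")[:1]])
```

```text
clk 18.95 pos [546.4  14.3  63.4] rot [-1.5707e+00 -3.0000e-04 -1.4545e+00] F [-2.8 -1.3 10.4] w 11.3
[(array([549.2,  18.4,  64.7]), 0.87)]
[(array([546.3,  13.4,  62.3]), 0.59)]
```

View pics/w13.png

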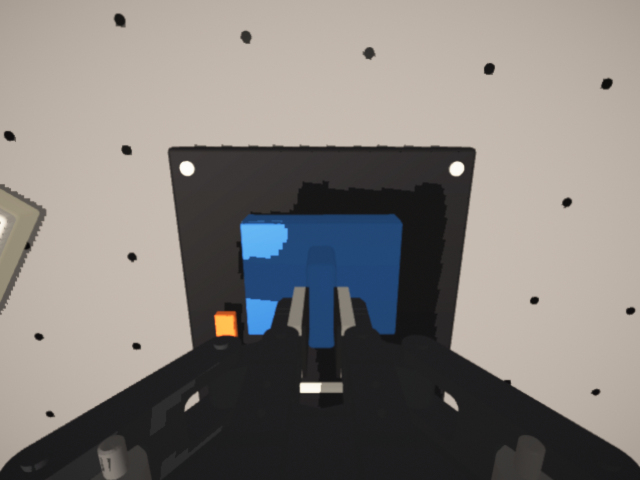

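View pics/side13c.png

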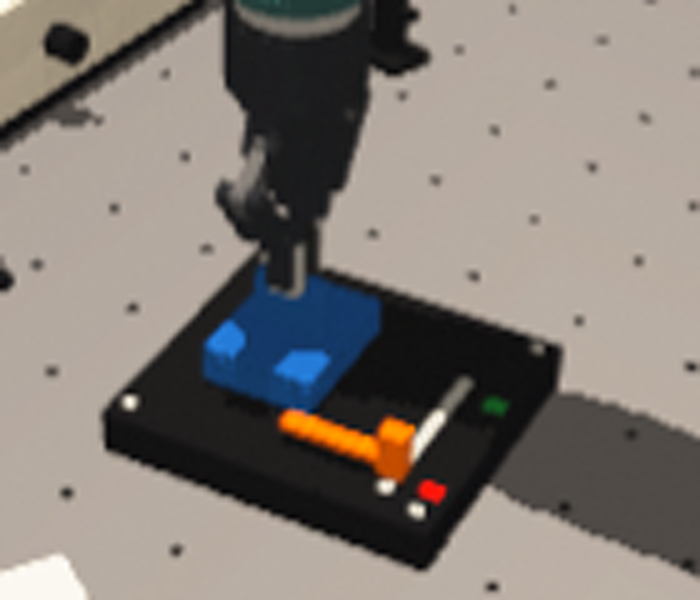

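step_arm --moves "0 0.03 0 0 0 0 0;0 0 0 0 0 0 0;0 0 0 0 0 0 0;0 0 0 0 0 0 0;0 0 0 0 0 0 0"

```text
clock: 19.65
eef_pos: [546.4, 14.3, 62.4]
tool_rot: [-1.57, -0.0, -1.454]
force: [-3.4, -1.8, 15.0]
width: 11.2
```

Run:
```python
from cmp import *
show()
cmp([(187,168),(456,168)]);show()
```

```text
clk 19.65 pos [546.4  14.3  62.4] rot [-1.5705e+00 -3.0000e-04 -1.4544e+00] F [-3.4 -1.8 15. ] w 11.2
screws px [[185.8 168.3]
 [457.1 168.5]]
screws tool [[-77.9  32.4  59.6]
 [ 79.8  32.4  59.6]] ang -0.0002830953054291003
port in tool x,z: 0.99 1.08
clk 19.7 pos [546.4  14.3  62.4] rot [-1.5705e+00 -3.0000e-04 -1.4544e+00] F [-3.4 -0.6 15.4] w 11.4
```

Run:
```python
from h import *
print(ctrl.finish_job()); show()
```

```text
the job is handed in; nothing more can be done
None
the job is handed in; nothing more can be done
```

I slid the orange shutter to its end stop, fitted the blue cover over the port boss until it snapped on, and handed the job in at about 19.7 s while still holding it pressed down. `finish_job` gave no verdict, so I judge success from my own checks.

- **Shutter:** the side force rose to about 10 N at the stop. In the later pictures the grip stands beside the red mark with its tab clear of the cover. The last measurement put it at y ≈ 59 mm along the unit, against an expected 60 mm. Its measured x was about 6 mm off (−89 instead of −95 mm), which I put down to rough pixel picking.
- **Snap:** the push rose to at least 4.5 N on the catches, below the stated 8 to 15 N because I only read the force between moves. It then fell to about zero, which fits the cover passing them.
- **Press:** the final press was 15 N, with the cover centre about 31.4 mm above the port point. That is about 4 mm of seat travel. The last 1 mm of push added 4.6 N, which matches the 4 N/mm seat spring.
- **Centring and level:** my camera measurement put the cover within about 0.7 mm of the port centre, and the tool was level. The cover network's wrist-camera reading was about 5 mm off in y. Its side-camera reading agreed to about 2 mm, so I relied on the measurement from the unit's corner screws.
- **Other things on the table:** I commanded no contact with any bystander and saw none moved in the pictures. I did not re-measure their positions at the end.

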